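# Push the grounds bin home into the coffee grinder and start it

## Robot

A 7-joint arm with a two-finger parallel gripper is mounted at the origin on the work surface; the furniture and walls round the work are solid. World frame = base frame: x ahead of the robot, y to its left, z up, the work surface at z = 0. Lengths are in mm, angles in rad, forces in N, time in s.
With the tool pointing down it reaches from about 350 to 900 mm from the base axis. Payload 8.1 kg.
Tool frame: the origin (TCP) lies at the very end of the fingers, on their centre line; the grasp point (between the pads) lies 19 mm behind it; z points along the fingers, y is the line along which they close (so a half turn about z gives the same grasp; the last joint's range is limited). The gripper opens to 92 mm and grips with 3 to 60 N. Pads are 19 mm wide; open, the fingers measure 130 mm over their backs; the gripper's body (75 mm by 190 mm) begins 47 mm behind the grasp point.
Start: joints at [-1.304, 0.434, 0.025, 1.573, -0.012, 1.134, -0.075], TCP at [225.921, 582.753, 226.742] pointing down, gripper open.
Joint ranges: [-2.62, 2.62], [-0.44, 2.09], [-1.27, 1.32], [0.08, 2.57], [-1.32, 4.46], [0.12, 2], [-2.74, 2.74]. Speed limits (rad/s): [2.22, 2.22, 3.01, 3.01, 3.14, 3.14, 3.14].

## Interface

Orientations are given as a rotation vector (axis times angle).
In Python, from workcell import ctrl gives the robot as it stands.
- The arm moves only by the tool arm_command, never from a script. Its argument "rows" is text: rows parted by semicolons, each of 5 numbers parted by spaces: the shift along the tool's x, y, z in cm, then the turn about the tool's z in degrees, then the opening, from 0 (shut) to 1 (fully open). In form: x y z spin claw; .... A call has 1 to 8 rows; each row is the pose to reach, as a shift and turn from the pose commanded when the call began, along the tool's axes at that moment; what a row does not reach only later rows make up. A row lasts 1/10 s, in which the tool goes at most 50 mm and 8.59 degrees, less where a joint would pass 70% of its speed; a pose out of reach is approached as far as the arm can. A call with a gripper value outside its range is refused whole. The fingers move at their own pace and stop on an object; "force" is the grip in N (left out, the last holds). Time passes only in rows, so rows that repeat a pose let the fingers close. It gives the time, the measured TCP pose, the force, the opening and the grip force at its end, in the units of the state.
- ctrl.sense(): the state, without advancing time (a new reading comes with each control period).
- ctrl.grab_frame(name): name is "scene" or "side" or "wrist"; returns (picture, depth): 420x560x3 uint8, red, green, blue; 420x560 float32, mm along the optical axis (not along the pixel's ray), 0 where there is no reading.
- ctrl.calibration(name): a dict with "mtx" (3x3 intrinsics, pixels), "eye" and "orientation" of the camera in the world. Camera axes: x right, y down, z forward; pixel columns grow to the right and rows downward; lengths in mm; the calibration is good to about 2 mm. A picture is of the moment at which its call begins: read the wrist's pose just before it. calibration takes no time and is no camera call; for the wrist camera it gives the pose at the moment of the call.
- ctrl.job_done(): hands the job in; it is judged then, once.
Trained networks look in the newest picture that a camera, given by its name, has taken for a name from the list of things; names that differ only in an ending like _2 or _b are one class to them, and where a whole thing is asked for, a point or a joint stands for the part that bears it (a point fixed in the world has none). Each returns a list of dicts, best first, with "score" (0 to 1); they miss things now and then, are a little off and sometimes report something else, mostly with a low value. They report only what shows in the picture. A call takes as long as a camera call. They do not tell look-alikes from the thing itself.
- ctrl.look_for(camera, label): "at" ([x, y, z] in mm, in world coordinates, good to about 4 mm: the middle of the surface that is visible of it).
- ctrl.cut_out(camera, label): "pixels" (420x560 bool, what is visible of it).
- ctrl.landmark_of(camera, label): "at" ([x, y, z] in mm, in world coordinates, good to about 4 mm: a listed point, or the origin of a listed thing).
The state is a dict: "time": time; "qpos": joint angles; "qvel": joint speeds; "effort": joint torques, N m; "tool_pos": TCP position; "tcp_rot": TCP orientation; "contact_force": force on the tool from outside, world axes, zero at the start; "ft_torque": the same for the moment, N m; "gripper_width": finger opening in mm; "finger_force": force on a finger pad.
Only numpy, scipy, OpenCV 4.12 (cv2) and the standard library are available. Lean on these libraries where they do the work, as an engineer would, in place of code of your own. Each camera call takes 0.05 s, during which the arm holds its last target. There are 200 camera calls.

## Task

The coffee grinder's grounds bin has been emptied and left askew on the table in front of the grinder. Keeping the bin on the table, line it up and push it between the grinder's two low side cheeks until it is fully home against the back; only then press the start button on top of the grinder all the way down and let it go. Do not lift or tip the bin, and leave the mug, small pot and spice jars where they are.

Things in the scene. Friction and masses are not known exactly. Their poses are not given: they have to be found in the camera images.
- grinder: Compact coffee grinder, 128 x 125 mm in plan, fixed. Origin on the table where the bin's origin stands when the bin is home; x = the way the bin goes in, y = left of that, z up. Two black side cheeks, 42 mm high, 20 mm thick, leave a gap 85 mm wide (y = -42.5 to 42.5 mm) with no floor: the bin slides on the table. The stop at the back is a flat wall at x = 40 mm.
- gap_mouth (a point): Middle of the mouth of the gap between the cheeks' front ends, halfway up them, 28 mm in front of the grinder's origin (axes as the grinder's). The cheeks' front corners are rounded to 6 mm.
- housing_front (a point): Middle of the top front edge of the aluminium motor housing, which overhangs the rear half of the gap: in the grinder's frame x = 3 to 100 mm, y = -59.5 to 59.5 mm, z = 77 to 150 mm, with a chute below it down to z = 67 mm. On it a round bean hopper, radius 36 mm about x = 64 mm, y = 0, up to z = 196 mm.
- bin: Loose open-topped grey plastic grounds bin, square, 80 x 80 mm and 58 mm high, walls 3 mm, vertical corners rounded to 14 mm, about 0.2 kg. Origin at the centre of its underside; z up; x points from the ribbed front wall (the one to push on) to the rear wall. Home, its front wall stands 12 mm proud of the cheeks.
- start_button_top (a point): Centre of the top face of the round start button (radius 11 mm), which stands on top of the grinder's housing in front of the hopper, right of the middle. Pressed straight down.
- start_button (a joint): Travel of the start button: 0 m released, 0.005 m fully down; it springs back by itself; about 5 N fully down.
- mug: White mug, 83 mm wide (113 mm over the handle), 93 mm high, loose bystander; origin at the centre of its underside.
- red_pot: Small round closed pot, 58 mm wide, 50 mm high, loose bystander; origin at the centre of its underside.
- spice_jar: Spice jar with a black lid, 41 mm wide, 105 mm high, loose bystander, beside the mug; origin at the centre of its underside.
Mind the look-alikes: they are no part of the job. There is more than one size of the bin; the one meant has the size given above.

How it is judged (in metres and radians):
On the way, in this order (a step that is already met when the one before it is completed fails the run):
1. the bin is fully home between the cheeks (x of bin in the frame of grinder above -0.004 m and horizontal distance between bin and grinder below 0.006 m), for 0.2 s.
2. the start button is pressed all the way down (value of joint start_button above 0.004 m), for 0.05 s.
At the end, for the whole second after the job is handed in: The bin stands flat and at rest on the table between the cheeks, at most 4 mm short of the back stop and within 6 mm of its home point, and the start button, pressed at least 4 mm down after the bin was home, has come up again (less than 1 mm down) (all of step 1 and height (world z) of bin below 0.004 m and angle between bin's own z axis and vertical below 0.05 rad and linear speed of bin below 0.01 m/s and value of joint start_button below 0.001 m); the robot touches nothing.
It fails at once if the bin is lifted off the table (over 10 mm) or tipped (over 0.2 rad) (height (world z) of bin above 0.01 m or angle between bin's own z axis and vertical above 0.2 rad).
It fails at once if the start button is pressed (over 2 mm) before the bin is home (value of joint start_button above 0.002 m and x of bin in the frame of grinder below -0.006 m).
It fails at once if the mug, the small pot or the spice jar is moved (over 15 mm) (distance of any of mug, spice_jar, red_pot from where it was at the start of the episode above 0.015 m).
It also fails if it takes over 72 s, if anything falls off the work surface, if the arm or the gripper's body presses on something with over 40 N, if the wrist force passes 120 N, or if a joint passes its speed limit or range.

## Working session

There is one attempt and no reset: what is moved stays moved. The work goes in short steps, Python scripts to look and compute and a tool call to move; the robot and the scene stay as the last step left them, time stands still between calls to the robot, and variables do not carry over. Pictures are saved under pics/ and viewed, at most 10 in all, crops included, and the job is handed in when it is done.

Besides the shell and the picture viewer there is one more tool, called after "Emit:" as name(argument=value, ...), one argument or row to a line, values as JSON. arm_command: Moves the arm, as the interface text tells. Its arguments: {"type":"object","properties":{"rows":{"type":"string"},"force":{"type":"number"}},"required":["rows"]}

```bash
mkdir -p pics; cat > h.py <<'E'
import numpy as np, cv2
from scipy.spatial.transform import Rotation as R
from workcell import ctrl
def snap(c,n):
    im,d=ctrl.grab_frame(c); cv2.imwrite(f'pics/{n}.png',im[:,:,::-1]); return im,d
def proj(c,p):
    k=ctrl.calibration(c); o=np.array(k['orientation']); 
    if o.shape!=(3,3): o=R.from_rotvec(o).as_matrix()
    q=np.array(k['mtx'])@(o.T@(np.array(p)-k['eye'])); return (q[:2]/q[2]).round()
def cloud(c,d):
    k=ctrl.calibration(c); o=np.array(k['orientation'])
    if o.shape!=(3,3): o=R.from_rotvec(o).as_matrix()
    v,u=np.indices(d.shape); P=np.stack([u*d,v*d,d],-1)@np.linalg.inv(np.array(k['mtx'])).T
    return P@o.T+k['eye']
E
python3 - <<'E'
from h import *
ims=[]
for c in('scene','side'):
    im,d=snap(c,c+'0'); np.save(c+'d.npy',d); ims.append(im)
    print(c,ctrl.calibration(c))
    for l in('grinder','gap_mouth','housing_front','bin','start_button_top','mug','red_pot','spice_jar'):
        for r in ctrl.landmark_of(c,l)[:3]: print(c,l,np.round(r['at']),round(r['score'],2),proj(c,r['at']))
s=ctrl.sense();print(s['time'],s['tool_pos'],s['tcp_rot'],R.from_rotvec(s['tcp_rot']).as_matrix().round(2))
E
```

```text
scene {'mtx': array([[486.80708604,   0.        , 286.56353908],
       [  0.        , 486.80708604, 210.86129617],
       [  0.        ,   0.        ,   1.        ]]), 'eye': array([-240.3192541 , -805.21426576,  653.70196249]), 'orientation': array([-1.97895542,  1.03577283, -0.51838133])}
scene grinder [ 477. -228.   -0.] 0.67 [266. 213.]
scene gap_mouth [ 456. -234.   21.] 0.97 [262. 211.]
scene housing_front [ 480. -226.  149.] 0.86 [263. 156.]
scene bin [ 367. -255.    2.] 0.95 [244. 241.]
scene bin [ 164. -298.    1.] 0.89 [192. 308.]
scene start_button_top [ 517. -253.  173.] 0.43 [283. 142.]
scene mug [ 557. -432.    1.] 0.76 [361. 225.]
scene red_pot [ 418. -477.    0.] 0.86 [347. 268.]
scene spice_jar [ 532. -498.    1.] 0.94 [383. 242.]
side {'mtx': array([[396.02678447,   0.        , 277.79414337],
       [  0.        , 396.02678447, 206.74106208],
       [  0.        ,   0.        ,   1.        ]]), 'eye': array([366.43976486, 405.90630973, 598.11050543]), 'orientation': array([-0.01123431, -2.73212013,  1.52572931])}
side grinder [ 482. -225.   -3.] 0.59 [218. 291.]
side gap_mouth [ 457. -237.   21.] 0.76 [230. 279.]
side housing_front [ 486. -224.  152.] 0.96 [211. 232.]
side bin [ 368. -254.   -1.] 0.59 [271. 281.]
side start_button_top [ 516. -253.  172.] 0.53 [196. 215.]
side mug [ 563. -434.   -0.] 0.97 [196. 233.]
side mug [ 453. -234.   22.] 0.4 [232. 279.]
side red_pot [ 418. -477.   -2.] 0.61 [253. 224.]
0.9 [225.88614251 582.75900538 226.74713706] [-5.77599600e-01 -3.08803117e+00 -7.86898762e-05] [[-0.93  0.36  0.  ]
 [ 0.36  0.93  0.  ]
 [ 0.    0.   -1.  ]]
```

View pics/scene0.png

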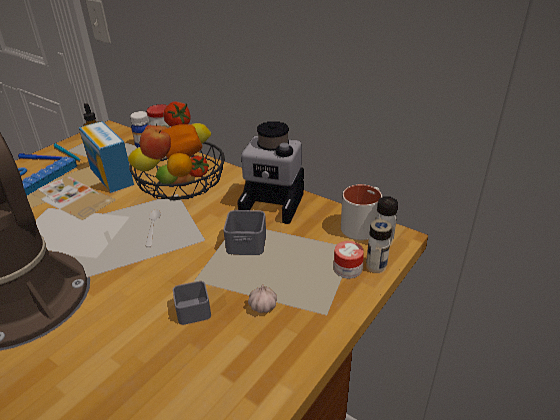

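View pics/side0.png

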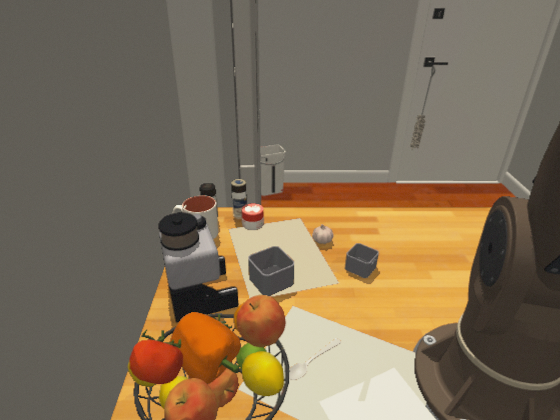

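The scene shows two grey bins: a large one at scene (245,233) and a small one at (192,302). The grinder is at (270,170), with the mug, pot and jars to its right. I'll measure the bins and the grinder's yaw from depth.

```bash
python3 - <<'E'
from h import *
allp=[]
for c in('scene','side'):
    d=np.load(c+'d.npy'); P=cloud(c,d).reshape(-1,3); P=P[d.ravel()>0]; allp.append(P)
    def rect(lab,cx,cy,r,z0,z1):
        m=(np.hypot(P[:,0]-cx,P[:,1]-cy)<r)&(P[:,2]>z0)&(P[:,2]<z1); q=P[m][:,:2].astype(np.float32)
        if len(q)>10: print(c,lab,len(q),cv2.minAreaRect(q), P[m][:,2].max())
    rect('bin',367,-255,75,15,70); rect('binrim',367,-255,75,52,70); rect('small',164,-298,70,12,70)
    rect('housing',530,-208,110,100,147); rect('houstop',530,-208,110,146,153); rect('hopper',535,-205,80,188,200)
    m=(np.hypot(P[:,0]-515,P[:,1]-253)<25)&(P[:,2]>156)&(P[:,2]<185); print('btn',P[m].mean(0) if m.any() else 0,P[m].max(0),P[m].min(0))
im=cv2.imread('pics/scene0.png')[115:330,150:420]; cv2.imwrite('pics/crop.png',cv2.resize(im,None,fx=2.7,fy=2.7,interpolation=cv2.INTER_CUBIC))
E
```

```text
scene bin 1348 ((368.41998291015625, -257.9476318359375), (85.83451843261719, 80.04850006103516), 31.729358673095703) 58.768049353378274
scene binrim 252 ((368.87762451171875, -257.63922119140625), (84.73174285888672, 80.00527954101562), 31.729358673095703) 58.768049353378274
scene small 872 ((162.1310577392578, -300.8472595214844), (62.0188102722168, 59.0869140625), 52.25355911254883) 43.66399184600618
scene housing 1688 ((546.518798828125, -210.78289794921875), (156.86985778808594, 135.1608428955078), 4.207406044006348) 146.99840966764953
scene houstop 516 ((548.41552734375, -211.3927001953125), (154.4775848388672, 125.68151092529297), 2.8782927989959717) 152.93388535672005
scene hopper 70 ((535.1576538085938, -209.47813415527344), (51.475013732910156, 61.713417053222656), 63.34651184082031) 195.51937808327813Traceback (most recent call last):
  File "<stdin>", line 10, in <module>
    return umr_maximum(a, axis, None, out, keepdims, initial, where)
ValueError: zero-size array to reduction operation maximum which has no identity
```

```bash
python3 - <<'E'
from h import *
for c in('scene','side'):
    d=np.load(c+'d.npy'); P=cloud(c,d).reshape(-1,3); P=P[d.ravel()>0]
    m=(np.hypot(P[:,0]-367,P[:,1]+255)<65)&(P[:,2]>52)&(P[:,2]<64); q=P[m][:,:2].astype(np.float32)
    print(c,'bin',len(q),cv2.minAreaRect(q) if len(q)>5 else '')
    m=(np.hypot(P[:,0]-484,P[:,1]+225)<75)&(P[:,2]>90)&(P[:,2]<140); q=P[m][:,:2]
    best=(0,)
    rng=np.random.default_rng(0)
    for _ in range(600):
        if len(q)<10: break
        a,b=q[rng.choice(len(q),2,False)]
        if np.hypot(*(b-a))<40: continue
        n=np.array([a[1]-b[1],b[0]-a[0]]);n/=np.hypot(*n); k=abs((q-a)@n)<1.5
        if k.sum()>best[0]: best=(k.sum(),k)
    if best[0]:
        g=q[best[1]]; vx,vy,x0,y0=cv2.fitLine(g.astype(np.float32),cv2.DIST_L2,0,.01,.01).ravel()
        t=(g-[x0,y0])@[vx,vy]; print(c,'front face',best[0],len(q),'yaw',np.degrees(np.arctan2(vy,vx))%180-90,[x0,y0]+np.outer([t.min(),t.max()],[vx,vy]))
im=cv2.imread('pics/scene0.png')[115:330,150:420]; cv2.imwrite('pics/crop.png',cv2.resize(im,None,fx=2.7,fy=2.7,interpolation=cv2.INTER_CUBIC))
E
```

```text
scene bin 252 ((368.87762451171875, -257.63922119140625), (84.73174285888672, 80.00527954101562), 31.729358673095703)
scene front face 530 1099 yaw 20.268394 [[ 465.36834494 -175.05617708]
 [ 504.77174272 -281.75826933]]
side bin 329 ((369.197265625, -254.6207733154297), (82.10297393798828, 81.61289978027344), 32.087581634521484)
side front face 328 510 yaw -67.37963 [[ 467.8225578  -170.76998275]
 [ 509.24462094 -153.51036227]]
```

View pics/crop.png

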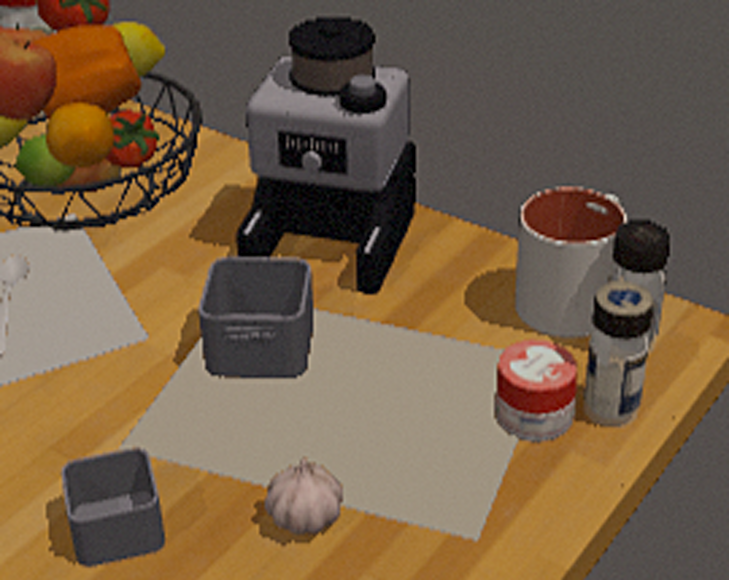

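The crop shows the ribbed front wall of the large bin at crop (257,330), facing the robot. The small bin at crop (112,505) measures about 60 mm, so it's the look-alike. The large one is 80 mm, so I'm choosing that: centre about (368,-256), yaw 32°. The grinder's yaw is about 20.5°.

```bash
cat >> h.py <<'E'
def shift(x,y,z,yaw,s=None):
    """tool shift cm + spin to put TCP at x,y,z mm with tool x at yaw+180 (tool y at yaw+90)"""
    s=s or ctrl.sense(); M=R.from_rotvec(s['tcp_rot']).as_matrix()
    d=M.T@(np.array([x,y,z])-s['tool_pos'])/10
    cur=np.degrees(np.arctan2(M[1,1],M[0,1]))-90
    sp=-((yaw-cur+180)%360-180)
    print('shift',d.round(2),'spin',round(sp,1),'curyaw',round(cur,1),'at',np.round(s['tool_pos'],1),'F',np.round(s['contact_force'],1),'t',round(s['time'],2))
E
python3 -c "
from h import *
shift(430,200,270,0);shift(360,-260,220,32)"
```

```text
shift [-32.87 -28.31  -4.33] spin -21.2 curyaw -21.2 at [225.9 582.8 226.7] F [ 0.5 -0.1 -0.3] t 0.9
shift [-42.97 -73.73   0.67] spin -53.2 curyaw -21.2 at [225.9 582.8 226.7] F [ 0.5 -0.1 -0.3] t 0.9
```

Emit:
arm_command(
  rows="-4 -3.5 -1 -5 1;-8 -7 -2 -10 1;-12 -10.5 -3 -15 1;-16 -14 -4 -21 1;-20 -17.5 -4.3 -21 1;-24 -21 -4.3 -21 1;-28.5 -24.5 -4.3 -21 1;-32.9 -28.3 -4.3 -21 1",
)

```text
time: 1.7
tool_pos: [413.1, 231.2, 270.2]
tcp_rot: [0.005, 3.141, 0.001]
contact_force: [1.1, 0.0, -0.2]
gripper_width: 92.1
finger_force: 0.0
```

```bash
python3 -c "
from h import *
shift(370,-255,220,32)"
```

```text
shift [  4.16 -48.64   4.97] spin -32.2 curyaw -0.2 at [413.1 231.2 270.2] F [ 1.1  0.  -0.2] t 1.7
```

Emit:
arm_command(
  rows="0 -4.5 0 0 1;0 -9 0 0 1;0 -14 0 0 1;1 -19 0 -5 1;2 -24 0 -12 1;3 -29 0 -18 1;4 -34 1 -25 1;5 -39 3 -32 1",
)

```text
time: 2.5
tool_pos: [367.2, -131.0, 250.1]
tcp_rot: [-0.82, 3.03, -0.0]
contact_force: [0.6, -0.6, 0.6]
gripper_width: 91.4
finger_force: 0.0
```

Emit:
arm_command(
  rows="0 0 0 0 1;0 0 0 0 1;0 0 0 0 1",
)

```text
time: 2.8
tool_pos: [367.9, -127.8, 249.7]
tcp_rot: [-0.815, 3.033, 0.001]
contact_force: [-0.2, -0.5, 0.4]
gripper_width: 91.6
finger_force: 0.0
```

```bash
python3 - <<'E'
from h import *
shift(370,-256,170,32)
im,d=snap('wrist','w1'); 
P=cloud('wrist',d)[d>0]
m=(np.hypot(P[:,0]-368,P[:,1]+256)<65)&(P[:,2]>50)&(P[:,2]<66); q=P[m][:,:2].astype(np.float32)
print(len(q),cv2.minAreaRect(q) if len(q)>5 else '')
for l in('bin','grinder','gap_mouth'):
    for r in ctrl.landmark_of('wrist',l)[:2]: print(l,np.round(r['at']),round(r['score'],2),proj('wrist',r['at']))
E
```

```text
shift [  6.25 -11.2    7.96] spin -1.9 curyaw 30.1 at [ 367.9 -127.8  249.7] F [-0.2 -0.5  0.4] t 2.8
1000 ((368.02008056640625, -255.32730102539062), (80.13190460205078, 80.58586120605469), 31.73053741455078)
bin [ 372. -261.   -4.] 0.96 [195. 130.]
```

View pics/w1.png

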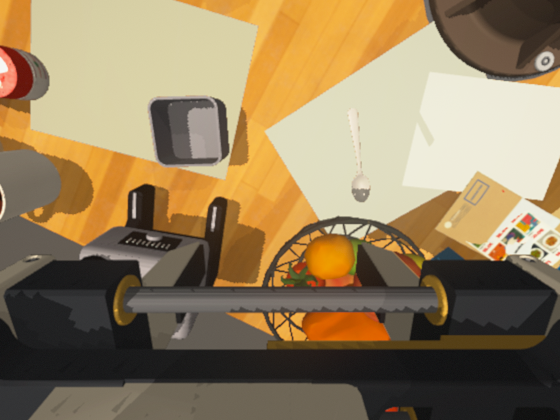

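The wrist view shows the bin at (190,130) and both cheek ends at (140,200) and (215,210). The rim fit gives centre (368,-255.3), 80 mm, yaw 31.7°. Next I'll fit the cheeks from the same pose and compute the grasp.

```bash
python3 - <<'E'
from h import *
im,d=ctrl.grab_frame('wrist'); C=cloud('wrist',d); ok=d>0
a=np.radians(20.5); O=np.array([481,-228])
G=C[...,:2]-O; gx=G@[np.cos(a),np.sin(a)]; gy=G@[-np.sin(a),np.cos(a)]
for s in(1,-1):
    m=ok&(abs(C[...,2]-42)<3)&(gx<0)&(gx>-45)&(abs(gy-s*52)<18)
    q=np.stack([gx[m],gy[m]],-1).astype(np.float32)
    print(s,len(q),cv2.minAreaRect(q),q.min(0),q.max(0))
m=ok&(C[...,2]>85)&(C[...,2]<140)&(abs(gx-3)<8)&(abs(gy)<50); q=np.stack([gx[m],gy[m]],-1)
print('front',len(q), np.polyfit(q[:,1],q[:,0],1) if len(q)>20 else '')
shift(358,-261.5,100,31.7); shift(358,-261.5,45,31.7)
E
```

```text
1 300 ((-14.178174018859863, 54.36893844604492), (20.013668060302734, 28.465375900268555), 88.70625305175781) [-28.321417  44.049183] [-3.0867137e-02  6.4423531e+01]
-1 331 ((-14.899025917053223, -50.047359466552734), (19.640789031982422, 29.833650588989258), 89.49420166015625) [-29.787306 -59.94883 ] [ -0.04504031 -40.188698  ]
front 1806 [0.00191718 1.35104974]
shift [  7.56 -11.05  14.95] spin -1.5 curyaw 30.2 at [ 367.8 -128.   249.6] F [-1.2 -0.1 -0.1] t 3.05
shift [  7.56 -11.05  20.45] spin -1.5 curyaw 30.2 at [ 367.8 -128.   249.6] F [-1.2 -0.1 -0.1] t 3.05
```

Emit:
arm_command(
  rows="2.5 -4 4 -1.5 1;5 -7.5 8 -1.5 1;7.5 -11 12 -1.5 1;7.5 -11 15 -1.5 1;7.5 -11 15 -1.5 1;7.5 -11 15 -1.5 1",
  force=10,
)

```text
time: 3.65
tool_pos: [356.7, -262.2, 97.3]
tcp_rot: [0.852, -3.022, -0.004]
contact_force: [-0.8, 0.9, 0.2]
gripper_width: 91.7
finger_force: 0.0
```

```bash
python3 -c "
from h import *
shift(358,-261.5,46,31.7)"
```

```text
shift [-0.15 -0.03  5.13] spin -0.2 curyaw 31.5 at [ 356.7 -262.2   97.3] F [-0.8  0.9  0.2] t 3.65
```

Emit:
arm_command(
  rows="0 0 2.5 0 1;0 0 4 0 1;0 0 4.9 0 1;0 0 4.9 0 1;0 0 4.9 0 1",
)

```text
time: 4.15
tool_pos: [358.2, -261.4, 50.8]
tcp_rot: [-0.856, 3.022, 0.0]
contact_force: [0.2, -0.5, 0.5]
gripper_width: 91.4
finger_force: 0.0
```

Emit:
arm_command(
  rows="0 0 0 0 0.8;0 0 0 0 0.8;0 0 0 0 0.8;0 0 0 0 0.8;0 0 0 0 0.8",
  force=10,
)

```text
time: 4.65
tool_pos: [358.3, -261.6, 51.0]
tcp_rot: [-0.856, 3.022, -0.001]
contact_force: [0.1, 1.3, 7.0]
gripper_width: 79.7
finger_force: 10.0
```

```bash
python3 -c "
from h import *
a=np.radians(20.2);O=np.array([479,-226.5])
for gx in(-100,-50): # tool in grinder frame = bin x -12
    p=O+gx*np.array([np.cos(a),np.sin(a)]);shift(*p,46,20.2)"
```

```text
shift [-2.31 -1.36  0.51] spin 11.4 curyaw 31.6 at [ 358.3 -261.6   51. ] F [0.1 1.3 7. ] t 4.65
shift [-7.21 -2.35  0.51] spin 11.4 curyaw 31.6 at [ 358.3 -261.6   51. ] F [0.1 1.3 7. ] t 4.65
```

Emit:
arm_command(
  rows="-0.4 -0.3 0 2 0.8;-0.8 -0.5 0 4 0.8;-1.2 -0.8 0 6 0.8;-1.6 -1.1 0 8 0.8;-2 -1.3 0 10 0.8;-2.3 -1.4 0 11.4 0.8;-2.3 -1.4 0 11.4 0.8;-2.3 -1.4 0 11.4 0.8",
)

```text
time: 5.45
tool_pos: [384.1, -261.1, 50.7]
tcp_rot: [0.551, -3.092, -0.001]
contact_force: [-2.5, 0.8, 5.0]
gripper_width: 79.7
finger_force: 10.0
```

```bash
python3 - <<'E'
from h import *
a=np.radians(20.2);O=np.array([479,-226.5])
p=O-50*np.array([np.cos(a),np.sin(a)]);shift(*p,51,20.2)
for c in('scene','side'):
    im,d=ctrl.grab_frame(c); P=cloud(c,d)[d>0]
    for r in ctrl.landmark_of(c,'bin')[:2]: print(c,np.round(r['at']),round(r['score'],2))
E
```

```text
shift [-5.1  -0.03 -0.03] spin -0.0 curyaw 20.2 at [ 384.1 -261.1   50.7] F [-2.5  0.8  5. ] t 5.45
scene [ 392. -254.   -0.] 0.66
scene [ 165. -301.    0.] 0.56
side [ 391. -257.   -2.] 0.63
```

Emit:
arm_command(
  rows="-0.8 0 0 0 0.8;-1.6 0 0 0 0.8;-2.4 0 0 0 0.8;-3.2 0 0 0 0.8;-4 0 0 0 0.8;-4.8 0 0 0 0.8;-4.8 0 0 0 0.8",
)

```text
time: 6.35
tool_pos: [431.2, -244.3, 50.7]
tcp_rot: [-0.553, 3.091, -0.0]
contact_force: [2.5, 1.9, 3.3]
gripper_width: 80.1
finger_force: 10.0
```

```bash
python3 - <<'E'
from h import *
s=ctrl.sense();a=np.radians(20.2);G=np.array(s['tool_pos'][:2])-[479,-226.5]
print('gr',G@[np.cos(a),np.sin(a)],G@[-np.sin(a),np.cos(a)],s['contact_force'],s['gripper_width'])
im,d=snap('wrist','w2');im,d=snap('scene','s2')
crop=im[110:290,170:410]
cv2.imwrite('pics/s2c.png',cv2.resize(crop[:,:,::-1],None,fx=3,fy=3,interpolation=cv2.INTER_CUBIC))
E
```

```text
gr -51.01210881630173 -0.19539511714393396 [2.48807491 1.88201325 3.26451612] 80.12239337472326
```

View pics/s2c.png

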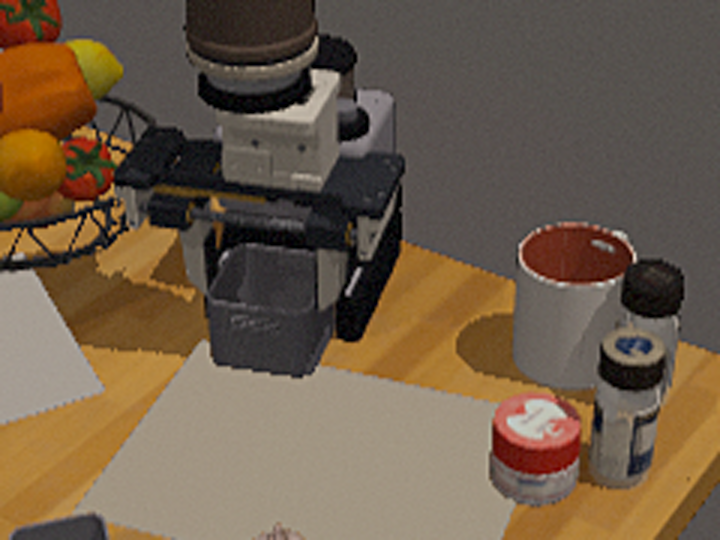

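The bin's rear half is between the cheeks (crop (270,310)) and it sits straight. Next I release it, lift clear, back off, narrow the fingers and lower them behind the front wall.

Emit:
arm_command(
  rows="0 0 0 0 1;0 0 0 0 1;0 0 0 0 1;0 0 -1.5 0 1;0 0 -3.5 0 1;0 0 -3.5 0 1;2 0 -3.5 0 1;4.5 0 -3.5 0 1",
)

```text
time: 7.25
tool_pos: [386.9, -260.0, 84.8]
tcp_rot: [0.554, -3.092, -0.001]
contact_force: [0.1, -0.6, 0.2]
gripper_width: 92.0
finger_force: 0.0
```

Emit:
arm_command(
  rows="2 0 0 0 0.2;2 0 0 0 0.2;2 0 2 0 0.2;2 0 4.5 0 0.2;2 0 6.5 0 0.2;2 0 6.5 0 0.2",
)

```text
time: 7.85
tool_pos: [366.9, -266.1, 18.2]
tcp_rot: [0.55, -3.089, -0.005]
contact_force: [-0.7, 0.2, 0.5]
gripper_width: 48.5
finger_force: 0.0
```

```bash
python3 - <<'E'
from h import *
s=ctrl.sense();a=np.radians(20.2);G=np.array(s['tool_pos'][:2])-[479,-226.5]
print('gr',G@[np.cos(a),np.sin(a)],G@[-np.sin(a),np.cos(a)],s['contact_force'],s['gripper_width'])
p=np.array([479,-226.5])-51*np.array([np.cos(a),np.sin(a)]);shift(*p,20,20.2)
E
```

```text
gr -118.89026094930861 1.5031188901081378 [-0.7019757  0.1906608  0.4930532] 48.51335220702084
shift [-6.79 -0.15 -0.2 ] spin -0.0 curyaw 20.2 at [ 366.9 -266.1   18.2] F [-0.7  0.2  0.5] t 7.85
```

Let the fingers finish closing, then push forward.

Emit:
arm_command(
  rows="0 -0.1 0 0 0.2;0 -0.1 0 0 0.2;-1 -0.1 0 0 0.2;-2 -0.1 0 0 0.2;-3 -0.1 0 0 0.2;-3.8 -0.1 0 0 0.2;-4.6 -0.1 0 0 0.2",
)

```text
time: 8.55
tool_pos: [412.9, -251.8, 20.4]
tcp_rot: [0.552, -3.093, -0.001]
contact_force: [-2.2, -0.0, 1.5]
gripper_width: 18.4
finger_force: 0.9
```

Emit:
arm_command(
  rows="-0.5 0 0 0 0.2;-1 0 0 0 0.2;-1.4 0 0 0 0.2;-1.7 0 0 0 0.2;-1.7 0 0 0 0.2",
)

```text
time: 9.05
tool_pos: [428.7, -246.2, 20.4]
tcp_rot: [-0.552, 3.092, 0.0]
contact_force: [-0.3, -1.1, -0.0]
gripper_width: 18.6
finger_force: 0.0
```

```bash
cat > m.py <<'E'
from h import *
s=ctrl.sense();a=np.radians(20.2);G=np.array(s['tool_pos'][:2])-[479,-226.5]
print('gr',G@[np.cos(a),np.sin(a)],G@[-np.sin(a),np.cos(a)],s['contact_force'],s['gripper_width'])
for c in('scene','side'):
    im,d=ctrl.grab_frame(c)
    for r in ctrl.landmark_of(c,'bin')[:2]:
        g=np.array(r['at'][:2])-[479,-226.5];print(c,np.round(r['at']),round(r['score'],2),'gr',g@[np.cos(a),np.sin(a)],g@[-np.sin(a),np.cos(a)])
E
python3 m.py
```

```text
gr -54.0252712956526 -1.082219736687553 [-0.28048093 -1.06588518 -0.00851238] 18.553872041775683
scene [ 475. -225.    1.] 0.8 gr -2.929687223236324 2.463114445982166
scene [ 166. -299.   -0.] 0.58 gr -319.1675729176622 39.85963368934522
side [ 160. -299.    4.] 0.62 gr -324.0627861410645 42.193490475317084
side [ 476. -225.   -2.] 0.55 gr -2.416170734533063 2.7003923754865413
```

Emit:
arm_command(
  rows="-0.2 0 0 0 0.2;-0.4 0 0 0 0.2;-0.5 0 0 0 0.2;-0.5 0 0 0 0.2",
)

```text
time: 9.65
tool_pos: [432.2, -244.7, 20.3]
tcp_rot: [0.55, -3.092, -0.001]
contact_force: [-4.4, -0.8, 1.5]
gripper_width: 18.3
finger_force: 2.0
```

Emit:
arm_command(
  rows="-0.1 0 0 0 0.2;-0.3 0 0 0 0.2;-0.3 0 0 0 0.2",
)

```text
time: 9.95
tool_pos: [432.2, -244.4, 20.2]
tcp_rot: [0.547, -3.089, -0.002]
contact_force: [-13.1, -4.0, 9.6]
gripper_width: 18.3
finger_force: 6.8
```

Pushing further raised the force to 14 N while the tool stayed at gx≈-50, so the bin is home. Next I back off, rise and check it.

Emit:
arm_command(
  rows="2 0 0 0 0.2;4 0 0 0 0.2;4 0 -5 0 0;4 0 -10 0 0;4 0 -15 0 0;4 0 -20 0 0;4 0 -23 0 0;4 0 -23 0 0",
)

```text
time: 10.75
tool_pos: [400.9, -258.5, 255.0]
tcp_rot: [-0.55, 3.085, -0.007]
contact_force: [1.3, 0.1, 0.0]
gripper_width: 0.5
finger_force: 0.0
```

```bash
python3 m.py; python3 - <<'E'
from h import *
O=np.array([479,-226.5]);a=np.radians(20.2);Rg=np.array([[np.cos(a),np.sin(a)],[-np.sin(a),np.cos(a)]])
for c in('scene','side','wrist'):
    im,d=snap(c,c+'3'); P=cloud(c,d)[d>0]; g=(P[:,:2]-O)@Rg.T
    for r in ctrl.landmark_of(c,'start_button_top')[:1]: print(c,np.round(r['at'],1),round(r['score'],2),Rg@(np.array(r['at'][:2])-O))
    m=(np.hypot(g[:,0]-26,g[:,1]+38)<18)&(P[:,2]>158)&(P[:,2]<185)
    if m.sum()>4: print('btn',m.sum(),np.median(P[m],0),Rg@(np.median(P[m][:,:2],0)-O),P[m].max(0),np.percentile(P[m][:,2],[5,50,95]))
    m=(abs(g[:,1])<44)&(g[:,0]<5)&(g[:,0]>-60)&(P[:,2]>50)&(P[:,2]<64)
    if m.sum()>20: print('bin rim',c,m.sum(),g[m].min(0),g[m].max(0),np.percentile(g[m][:,0],3))
print(ctrl.sense()['qpos'])
im=cv2.imread('pics/scene3.png')[110:290,170:410]; cv2.imwrite('pics/s3c.png',cv2.resize(im,None,fx=3,fy=3))
E
```

```text
gr -84.38279320323056 -3.074688081821522 [1.27091131 0.09053403 0.00342707] 0.5032621979144444
scene [ 162. -299.    2.] 0.84 gr -322.1264806131693 41.37451495514425
scene [ 476. -224.    2.] 0.7 gr -1.8335946060301336 3.1253689095428903
side [ 479. -222.   -0.] 0.79 gr 1.168704528965964 4.0452601552896885
side [ 162. -298.    2.] 0.66 gr -321.7909225715944 41.99693025117607
scene [ 516.6 -252.6  172.3] 0.37 [ 26.27505466 -37.47788018]
btn 120 [ 512.03162978 -257.91599588  162.98084403] [ 20.15206728 -40.88945521] [ 531.08540943 -236.35716163  184.20075683] [158.89397598 162.98084403 170.47147617]
bin rim scene 144 [-41.39759944 -41.44387913] [ 2.57864955 39.26544897] -41.00138850342592
side [ 516.4 -248.   172.7] 0.6 [ 27.67572777 -33.09175263]
btn 90 [ 509.98071683 -248.23490449  163.1951254 ] [ 21.57016321 -31.09564194] [ 523.83151376 -236.41553767  172.08309331] [160.79926828 163.1951254  171.7539864 ]
bin rim side 181 [-37.64594785 -40.43565746] [ 4.92548996 42.77899523] -36.83983166785167
bin rim wrist 413 [-40.61674721 -38.6996313 ] [ 1.98464515 41.15389359] -39.78927244285863
[ 0.24056848  0.16261395  0.25683218  1.90809627 -0.04680548  1.07806534
  2.43973289]
```

View pics/s3c.png

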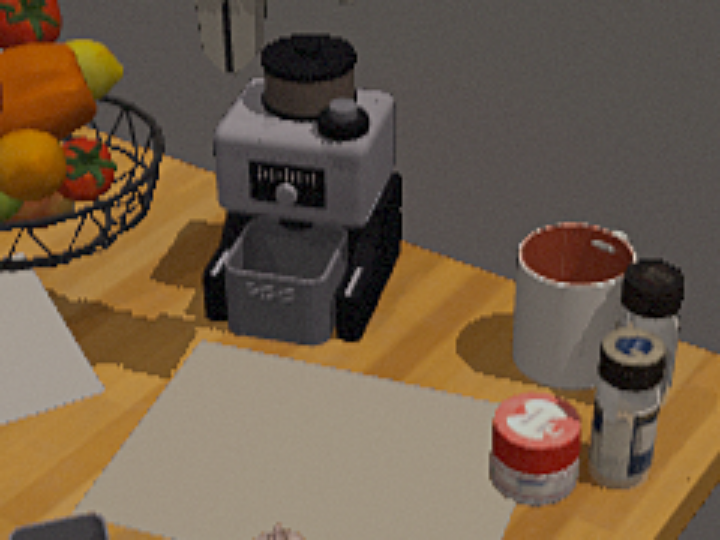

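The bin is home: its rim front measures -39.8 mm against -40 expected. The button (grey cap at crop (342,108)) is at about (516.5,-252,172). I'll press it with the closed fingers, offset away from the hopper.

```bash
python3 -c "
from h import *
shift(514.2,-261.5,215,20.2);shift(514.2,-261.5,178,20.2)"
```

```text
shift [-10.77  -4.41   3.46] spin 0.0 curyaw 20.2 at [ 397.9 -257.4  249.7] F [-0.6 -0.4 -1.1] t 11.25
shift [-10.78  -4.41   7.16] spin 0.0 curyaw 20.2 at [ 397.9 -257.4  249.7] F [-0.6 -0.4 -1.1] t 11.25
```

Emit:
arm_command(
  rows="-3.5 -1.5 0 0 0;-7 -3 0 0 0;-10.8 -4.4 1.5 0 0;-10.8 -4.4 3.5 0 0;-10.8 -4.4 5.5 0 0;-10.8 -4.4 7 0 0;-10.8 -4.4 7 0 0;-10.8 -4.4 7 0 0",
)

```text
time: 12.05
tool_pos: [514.7, -261.5, 180.4]
tcp_rot: [0.551, -3.092, -0.001]
contact_force: [-0.6, -0.4, 0.6]
gripper_width: 0.8
finger_force: 0.0
```

```bash
python3 -c "
from h import *
shift(514.2,-261.5,173,20.2)"
```

```text
shift [0.04 0.01 0.74] spin -0.0 curyaw 20.2 at [ 514.7 -261.5  180.4] F [-0.6 -0.4  0.6] t 12.05
```

Emit:
arm_command(
  rows="0 0 0.4 0 0;0 0 0.7 0 0;0 0 0.9 0 0;0 0 0.9 0 0",
)

```text
time: 12.45
tool_pos: [514.8, -261.4, 171.5]
tcp_rot: [-0.551, 3.093, 0.0]
contact_force: [-0.0, 1.1, 1.1]
gripper_width: 0.7
finger_force: 0.0
```

Emit:
arm_command(
  rows="0 0 0.2 0 0;0 0 0.4 0 0;0 0 0.4 0 0",
)

```text
time: 12.75
tool_pos: [514.9, -261.4, 167.5]
tcp_rot: [-0.551, 3.092, 0.0]
contact_force: [-0.1, 0.3, 3.6]
gripper_width: 0.5
finger_force: 2.0
```

Contact has started. I'll keep pressing until the force rises sharply.

Emit:
arm_command(
  rows="0 0 0.1 0 0;0 0 0.2 0 0;0 0 0.2 0 0",
)

```text
time: 13.05
tool_pos: [514.9, -261.5, 166.2]
tcp_rot: [-0.551, 3.092, 0.0]
contact_force: [-2.3, 2.2, 10.7]
gripper_width: 0.8
finger_force: 5.2
```

Emit:
arm_command(
  rows="0 0 0.1 0 0;0 0 0.2 0 0;0 0 0.2 0 0",
)

```text
time: 13.35
tool_pos: [515.1, -261.6, 165.8]
tcp_rot: [-0.55, 3.091, -0.0]
contact_force: [-7.6, 3.9, 26.5]
gripper_width: 0.7
finger_force: 13.0
```

Emit:
arm_command(
  rows="0 0 0.1 0 0;0 0 0.2 0 0;0 0 0.2 0 0",
)

```text
time: 13.65
tool_pos: [515.2, -261.7, 165.4]
tcp_rot: [-0.55, 3.09, -0.001]
contact_force: [-12.8, 6.0, 41.9]
gripper_width: 0.5
finger_force: 20.7
```

The button is at its hard stop: the tip is about 6 mm below the button's rest height. Now I retract.

Emit:
arm_command(
  rows="0 0 -1 0 0;0 0 -3 0 0;0 0 -5.5 0 0;0 0 -8 0 0;4 2 -8 0 0;8 4 -8 0 0;11 4 -8 0 0;11 4 -8 0 0",
)

```text
time: 14.45
tool_pos: [393.6, -263.2, 241.4]
tcp_rot: [0.544, -3.093, -0.001]
contact_force: [0.2, -0.2, 1.1]
gripper_width: 0.4
finger_force: 0.0
```

Emit:
arm_command(
  rows="0 0 0 0 0;0 0 0 0 0;0 0 0 0 0",
)

```text
time: 14.75
tool_pos: [398.6, -261.5, 241.1]
tcp_rot: [0.553, -3.092, -0.001]
contact_force: [-0.1, -0.5, -0.2]
gripper_width: 0.3
finger_force: 0.0
```

```bash
python3 m.py; python3 - <<'E'
from h import *
O=np.array([479,-226.5]);a=np.radians(20.2);Rg=np.array([[np.cos(a),np.sin(a)],[-np.sin(a),np.cos(a)]])
im,d=snap('wrist','w4'); P=cloud('wrist',d)[d>0]; g=(P[:,:2]-O)@Rg.T
m=(abs(g[:,1])<44)&(g[:,0]<5)&(g[:,0]>-60)&(P[:,2]>50)&(P[:,2]<64)
print('rim',m.sum(),g[m].min(0),g[m].max(0))
im,d=snap('scene','s4');P=cloud('scene',d)[d>0]; g=(P[:,:2]-O)@Rg.T
m=(np.hypot(g[:,0]-26,g[:,1]+36)<12)&(P[:,2]>158)&(P[:,2]<185);print('btn z',np.percentile(P[m][:,2],[50,95]))
for l in('start_button_top','mug','red_pot','spice_jar'):
  for r in ctrl.landmark_of('scene',l)[:1]: print(l,np.round(r['at']))
im=cv2.imread('pics/scene3.png')[110:290,170:410]; im=cv2.imread('pics/s4.png')[110:290,170:410]; cv2.imwrite('pics/s4c.png',cv2.resize(im,None,fx=3,fy=3))
E
```

```text
gr -87.51888121237621 -5.11721800523036 [-0.09123648 -0.49184264 -0.20866274] 0.3037712156880923
scene [ 478. -222.    3.] 0.89 gr 0.5365490755105596 4.064740470136897
scene [ 165. -304.    1.] 0.69 gr -320.9932225625599 36.056082273354505
side [ 161. -297.    2.] 0.74 gr -322.51249651753125 43.221401990558036
side [ 477. -222.    0.] 0.7 gr 0.12131269887779797 4.963394325367566
rim 421 [-40.76205568 -38.42831632] [ 4.07495441 41.26789866]
btn z [167.13589391 169.73191824]
start_button_top [ 521. -252.  172.]
mug [ 558. -430.    0.]
red_pot [ 417. -474.    3.]
spice_jar [ 530. -500.    0.]
```

View pics/s4c.png

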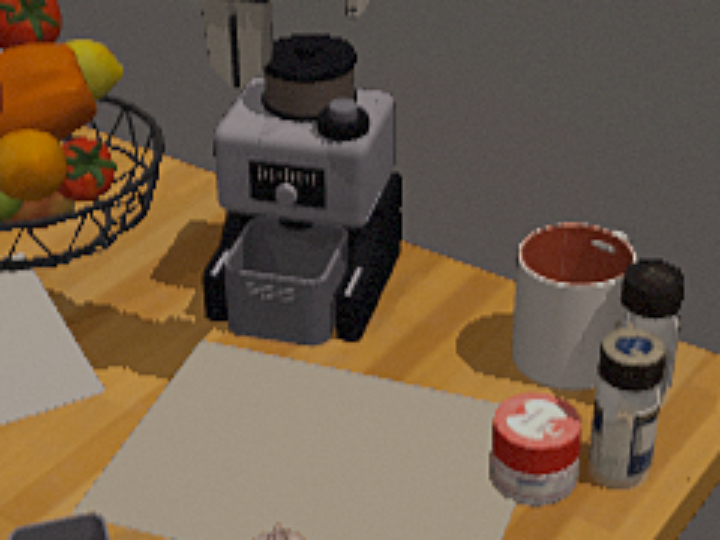

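The bin is still home at crop (285,285), the button has come up at (342,108), and the mug, pot and jars haven't moved. I'm handing it in.

```bash
python3 -c "
from h import *
print(ctrl.job_done())"
```

```text
the job is handed in; nothing more can be done
None
```

The bin was pushed fully home, then the start button was pressed to its hard stop and sprang back up; the mug, pot and jars did not visibly move, and the job was handed in at about 15 s (no verdict came back).

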